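# Hold the spring clip open over the cask card

## Robot

A 6-joint arm with a two-finger parallel gripper is mounted at the origin on the work surface. World frame = base frame: x ahead of the robot, y to its left, z up, the work surface at z = 0. Lengths are in mm, angles in rad, forces in N, time in s.
With the tool pointing down it reaches from about 300 to 775 mm from the base axis. Payload 14.6 kg.
Tool frame: the origin (TCP) lies between the finger pads; the fingertips stand ahead of it and the grasp point (between the pads) lies 11 mm behind it (manip.finger_overhang is the z of the fingertips in the tool frame, in mm); z points along the fingers, y is the line along which they close (so a half turn about z gives the same grasp; the last joint's range is limited). The gripper opens to 94 mm and grips with 3 to 60 N. Pads are 16 mm wide; open, the fingers measure 119 mm over their backs; the gripper's body (75 mm by 177 mm) begins 78 mm behind the grasp point.
Start: joints at [-1.188, 0.3, 1.521, -0, 1.321, -0.067], TCP at [239.124, -495.287, 213.446] pointing down, gripper open.
Joint ranges: [-3.03, 3.03], [-0.79, 2.21], [0.23, 2.52], [-1.04, 4.18], [0, 3.07], [-2.55, 2.55]. Speed limits (rad/s): [2.22, 2.22, 2.57, 3.14, 3.14, 3.14].

## Interface

Orientations are given as [roll, pitch, yaw] about the fixed x, y, z axes, in that order (R = Rz(yaw) Ry(pitch) Rx(roll)).
In Python, from cell import manip gives the robot as it stands.
- The arm moves only by the tool jog_arm, never from a script. Its argument "series" is a list of rows, each a list of 7 numbers: the shift along the world's x, y, z as a fraction of full scale, then the turn, a rotation vector about the world's x, y, z as a fraction of full scale, then the closure, from 0 (fully open) to 1 (shut). In form: [[dx, dy, dz, wx, wy, wz, fingers], ...]. A call has 1 to 8 rows; each row is the pose to reach, as a shift and turn from the pose commanded when the call began; what a row does not reach only later rows make up. Full scale, the value 1, is 120 mm for a shift and 90 degrees for a turn. A row lasts 1/12 s, in which the tool goes at most 41.7 mm and 7.16 degrees, less where a joint would pass 70% of its speed; a pose out of reach is approached as far as the arm can. A call with a number of a shift or a turn outside -1 to 1 is refused whole. A call with a gripper value outside its range is refused whole. The fingers move at their own pace and stop on an object; "grip_force" is the grip in N (left out, the last holds). Time passes only in rows, so rows that repeat a pose let the fingers close. It gives the time, the measured TCP pose, the force, the opening and the grip force at its end, in the units of the state.
- manip.read_state(): the state, without advancing time (a new reading comes with each control period).
- manip.camera(name): name is "side" or "top"; returns a dict with "frame" (400x640x3 uint8, red, green, blue), "vfov" (degrees; the focal length in pixels is half the picture's height over the tangent of half this angle, whatever the lens; pixels are square), "cx", "cy" (the principal point, pixels), "R" (3x3) and "t" (3): a world point X has camera coordinates R X + t. Camera axes: x right, y down, z forward; pixel columns grow to the right and rows downward; lengths in mm; the calibration is good to about 2 mm. A picture is of the moment at which its call begins. There is no depth.
- manip.sign_off(): hands the job in; it is judged then, once.
The state is a dict: "clock": time; "joints": joint angles; "qd": joint speeds; "effort": joint torques, N m; "eef_pos": TCP position; "eef_rot": TCP orientation; "wrist_force": force on the tool from outside, world axes, zero at the start; "moment": the same for the moment, N m; "finger_gap": finger opening in mm; "finger_force": force on a finger pad.
Only numpy, scipy, OpenCV 4.12 (cv2) and the standard library are available. Lean on these libraries where they do the work, as an engineer would, in place of code of your own. Each camera call takes 0.05 s, during which the arm holds its last target. There are 200 camera calls.

## Task

In the cellar, two steel spring clips are parked on the rim of the open wooden card box: squeeze the wider one open by its handles, lift it off and carry it over to the taller of the two cards that stand in oak blocks. Finish while still holding it squeezed fully open around that card's top edge, so that I can tuck a slip in beside the card: at the middle of the edge and in line with it, upright, its jaws about 15 mm down on either side and touching nothing. Never let it bite or knock the card, and leave the other clip, the cards and everything else on the table where they are.

Things in the scene. Friction and masses are not known exactly. Their poses are not given: they have to be found in the camera images.
- wide_clip: the wider of two bare steel spring clips, about 60 g, parked upright on the box wall, jaws down, handles up; two sprung plates turn on a pin. Origin: centre of the pin. x: across the clip, the way the handles are squeezed together; y: along pin and jaws; z: up; same after half a turn about z. Jaws 64 mm wide along y, lips 30 mm below the pin, 20 mm apart when fully open
- wide_handles (a point): point between the wide clip's handles, 28 mm above its pin, where to grip, closing along its x. Handles: flat plates 40 mm wide along y, tops 33 mm above the pin. Outsides at the tops: 40 mm apart shut, about 29 mm when parked; fully squeezed 16 mm, upright and parallel, 38 mm high. About 7 N there starts to open it from parked, 10 N holds it on its stop; a firmer grip just rests on the stop
- wide_clip_a (a joint): opening angle of the plate whose handle is on the clip's +x side: 0 shut, 0.33 rad fully squeezed open (stop), about 0.16 parked on the box wall; the spring drives it to 0
- wide_clip_b (a joint): the same for the plate on the -x side; both plates normally open equally
- tall_edge (a point): middle of the top edge of the taller card, 135 mm above the table. x: through the card (4 mm thick); y: along the edge (100 mm long); z: up
- tall_card: the taller stiff card, 100 mm wide, 4 mm thick, standing upright in an oak block 140 mm (along y) by 50 mm (along x) by 28 mm high; loose on the table, 450 g. Origin: centre of the block's underside; x through the card, y along its width, z up; the card's top edge is 135 mm above it
- short_card: the other card in the same kind of block, its top edge only 90 mm above the table; leave alone. Origin: centre of the block's underside
- card_box: open wooden card box, 130 mm (x) by 280 mm (y) by 80 mm high, walls 10 mm, index cards inside reach no higher than 65 mm; it is fixed. Origin: centre of its underside. The clips stand on the -x wall, whose middle plane is 60 mm from the origin, jaws about 15 mm down over the rim
- narrow_clip: the narrower steel clip (jaws 34 mm wide, handles 26 mm wide, tops about 29 mm above its pin) parked on the same wall; leave alone. Origin: centre of its pin
- wine_bottle: dark wine bottle, 300 mm high, 74 mm diameter, standing; leave alone. Origin: centre of its underside, z up
- wine_glass: stemmed wine glass, 200 mm high, bowl 80 mm wide, standing; leave alone. Origin: centre of its foot, z up
- cork: bottle cork, 24 mm by 45 mm, lying; leave alone
- tasting_cup: shallow steel tasting cup, 84 mm wide, 30 mm high; leave alone. Origin: centre of its underside
- corkscrew: folded pocket corkscrew, 110 mm long, 20 mm high, lying; leave alone. Origin: centre of its underside
Not all that is in view belongs to the job. What is shaped like the wide_clip but orange is not meant. Leave any yellow look-alike of the tall_card alone.

How it is judged:
By the outcome, as a careful person would: the job done as asked, in the order asked, and still so for the second after the job is handed in, while the arm keeps its last pose, push and grip.
It also fails if it takes over 43 s, if anything falls off the work surface, if the arm or the gripper's body presses on something with over 40 N, if the wrist force passes 120 N, or if a joint passes its speed limit or range.

## Working session

There is one attempt and no reset: what is moved stays moved. The work goes in short steps, Python scripts to look and compute and a tool call to move; the robot and the scene stay as the last step left them, time stands still between calls to the robot, and variables do not carry over. Pictures are saved under pics/ and viewed, at most 10 in all, crops included, and the job is handed in when it is done.

Besides the shell and the picture viewer there is one more tool, called after "Request:" in YAML: its name, and indented under it one key for each argument. jog_arm: Moves the arm, as the interface text tells. Its arguments: {"type":"object","properties":{"series":{"type":"array"},"grip_force":{"type":"number"}},"required":["series"]}

```bash
mkdir -p pics; cat > h.py <<'E'
import numpy as np, cv2
from cell import manip
def cam(n):
    c=manip.camera(n); c['f']=200/np.tan(np.radians(c['vfov'])/2); return c
def ray(c,u,v):
    R=np.array(c['R']);t=np.array(c['t'])
    d=R.T@np.array([(u-c['cx'])/c['f'],(v-c['cy'])/c['f'],1.]); return -R.T@t,d
def onz(c,u,v,z):
    o,d=ray(c,u,v); return o+d*(z-o[2])/d[2]
def proj(c,X):
    p=np.array(c['R'])@np.array(X,float)+np.array(c['t']); return c['cx']+c['f']*p[0]/p[2],c['cy']+c['f']*p[1]/p[2]
def tri(c1,p1,c2,p2):
    o1,d1=ray(c1,*p1);o2,d2=ray(c2,*p2)
    s=np.linalg.lstsq(np.stack([d1,-d2],1),o2-o1,rcond=None)[0]
    a=o1+d1*s[0];b=o2+d2*s[1]; return (a+b)/2,np.linalg.norm(a-b)
def save(n,im,s=1):
    cv2.imwrite('pics/'+n,cv2.cvtColor(cv2.resize(im,None,fx=s,fy=s,interpolation=cv2.INTER_CUBIC),cv2.COLOR_RGB2BGR))
E
python3 - <<'E'
from h import *
import pickle
cs={}
for n in('top','side'):
    c=cam(n);cs[n]=c;save(n+'0.png',c['frame'],1.25)
    print(n,c['f'],c['cx'],c['cy'],np.round(c['R'],3).tolist(),np.round(c['t'],1), -np.array(c['R']).T@c['t'])
    print({k:c[k] for k in c if k not in('frame','R','t')})
pickle.dump(cs,open('c0.pkl','wb'))
s=manip.read_state();print(s); print(manip.finger_overhang,[a for a in dir(manip) if a[0]!='_'])
E
```

```text
top 363.9892068578119 314.1482516749165 204.31812911026998 [[-0.007, -1.0, -0.003], [-0.979, 0.008, -0.205], [0.205, 0.001, -0.979]] [ 11.6 571.6 880.9] [378.48947692   6.30867391 979.53656702]
{'vfov': 57.574670660422825, 'cx': 314.1482516749165, 'cy': 204.31812911026998, 'f': np.float64(363.9892068578119)}
side 408.42993499759723 312.06169163791895 196.3688656380601 [[-0.821, -0.571, -0.013], [-0.289, 0.437, -0.852], [0.492, -0.695, -0.524]] [455.  238.6 817. ] [ 40.83348211 723.62700903 637.32021337]
{'vfov': 52.18014130912078, 'cx': 312.06169163791895, 'cy': 196.3688656380601, 'f': np.float64(408.42993499759723)}
{'clock': 0.1, 'joints': array([-1.18761841e+00,  3.00439842e-01,  1.52149930e+00,  1.60010073e-05,
        1.32069312e+00, -6.65944120e-02]), 'qd': array([ 7.84024932e-06, -1.12364514e-03, -1.21545092e-03,  5.07827676e-04,
        1.95785555e-03,  7.07152381e-04]), 'effort': array([ 2.43536333e-04, -5.32644403e+01, -3.53283119e+01,  7.09220138e-02,
        2.34943052e-02, -4.18724460e-05]), 'eef_pos': array([ 239.04046064, -495.09602934,  212.93806509]), 'eef_rot': array([-3.14055638e+00, -8.46454400e-05,  4.49768319e-01]), 'wrist_force': array([ 0.68541304, -0.11653495, -0.36258888]), 'moment': array([ 0.02176121, -0.0435609 ,  0.00684288]), 'finger_force': 0.0, 'finger_gap': 93.99284846934995}
8.0 ['Unreachable', 'camera', 'finger_overhang', 'read_state', 'sign_off']
```

View pics/top0.png

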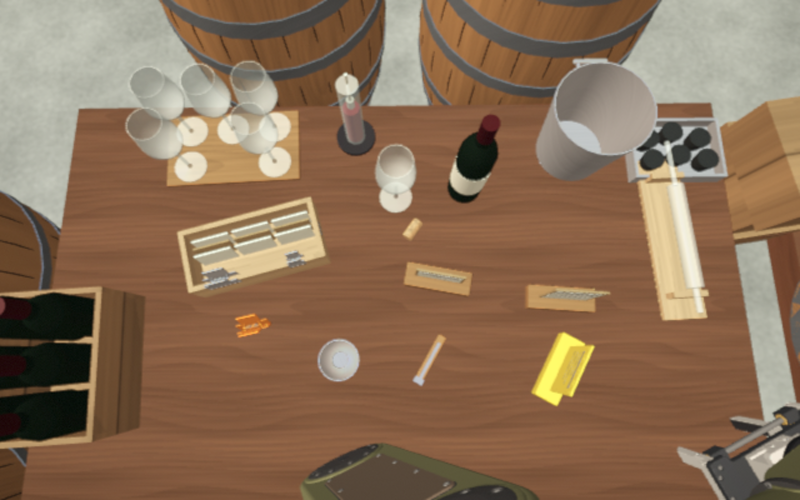

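View pics/side0.png

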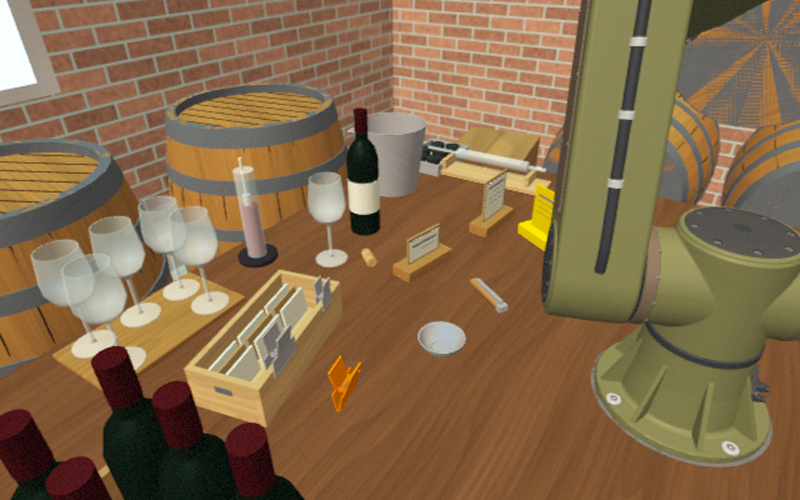

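The top view shows two steel clips on the near wall of the box: the wide one at (220,277) and the narrow one at (294,259). An orange decoy lies at (252,325). Two cards stand in oak blocks, at (438,277) and (565,296), with a yellow look-alike at (563,368). In the side view the right-hand oak card (494,197) is clearly the taller. I'll confirm both picks in an enlarged crop.

```bash
python3 - <<'E'
from h import *
import pickle
cs=pickle.load(open('c0.pkl','rb'))
def crop(n,u,v,w=80,h=60,s=5):
    a=cs[n]['frame'][v:v+h,u:u+w]
    a=cv2.resize(a,None,fx=s,fy=s,interpolation=cv2.INTER_CUBIC)
    for i in range(0,w,10): cv2.putText(a,str(u+i),(i*s,8),0,.3,(255,0,0),1); a[:6,i*s]=(255,0,0)
    for i in range(10,h,10): cv2.putText(a,str(v+i),(0,i*s+4),0,.3,(255,0,0),1)
    return a
A=np.vstack([np.hstack([crop('top',140,190),crop('side',190,240)]),np.hstack([crop('top',415,210),crop('side',365,130)])])
save('crop1.png',A)
E
```

```text
(no output)
```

View pics/crop1.png

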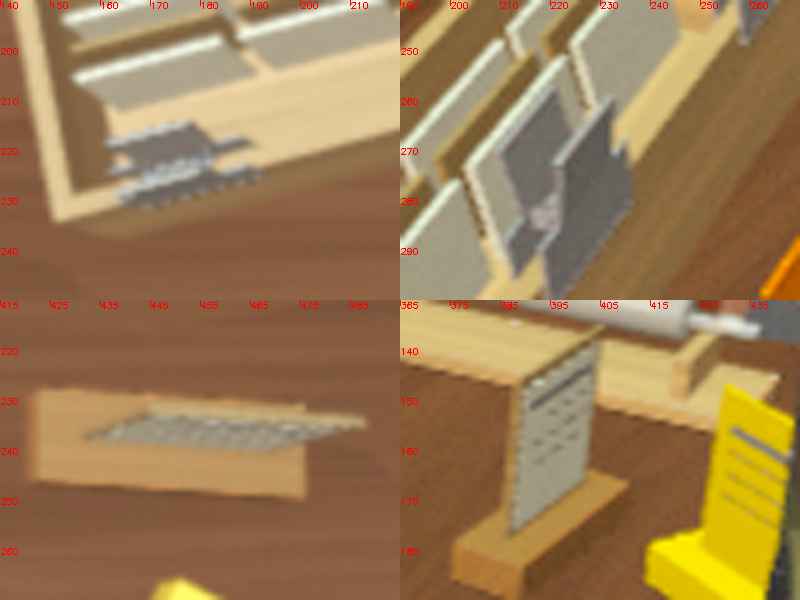

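The crop confirms the picks. The wide steel clip has its handle tops at about (161–184, 214–229) in top and (209–231, 257–271) in side. The tall card's top edge runs (445,232)–(488,234) in top and (389,146)–(405,136) in side, and it is clearly higher than the other oak card.

```bash
python3 - <<'E'
from h import *
import pickle
cs=pickle.load(open('c0.pkl','rb'));T,S=cs['top'],cs['side']
r=lambda a:np.round(a,1)
print('box rim corners z80', [r(onz(T,u/1.25,v/1.25,80))[:2] for u,v in((178,234),(312,199),(327,256),(190,292))])
print('card edge top z135',[r(onz(T,u,v,135)) for u,v in((445,232.6),(488,234.2))])
print('card edge side z135',[r(onz(S,u,v,135)) for u,v in((389,146),(405,136))])
print('tri',tri(T,(445,232.6),S,(389,146)),tri(T,(488,234.2),S,(405,136)))
print('block top z28',[r(onz(T,u,v,28)) for u,v in((422.5,228),(476,231),(475.5,248.5),(421.5,245.5))])
print('clip far handle side z128',[r(onz(S,u,v,128)) for u,v in((209.5,270.5),(221,257))])
print('clip near handle side z128',[r(onz(S,u,v,128)) for u,v in((221,272),(231.5,259.5))])
print('top view far z128',[r(onz(T,u,v,128)) for u,v in((161.5,219),(180,214.8))])
print('top view near z128',[r(onz(T,u,v,128)) for u,v in((164.5,229.5),(183,221.5))])
# enlarged clip crop
for n,(u,v,w,h) in dict(top=(145,205,55,32),side=(195,252,45,45)).items():
    a=cs[n]['frame'][v:v+h,u:u+w]
A=[cv2.resize(T['frame'][204:240,148:198],None,fx=8,fy=8,interpolation=cv2.INTER_NEAREST),cv2.resize(S['frame'][254:304,200:236],None,fx=8,fy=8,interpolation=cv2.INTER_NEAREST)]
out=np.zeros((400,700,3),np.uint8);out[:288,:400]=A[0];out[:400,410:698]=A[1]
for i in range(0,50,10): cv2.putText(out,str(148+i),(i*8,300),0,.3,(255,255,255),1)
for i in range(0,36,10): cv2.putText(out,str(204+i),(0,i*8+4),0,.3,(255,0,0),1);cv2.putText(out,str(200+i),(410+i*8,10),0,.3,(255,0,0),1)
for i in range(0,50,10): cv2.putText(out,str(254+i),(410,i*8+4),0,.3,(255,0,0),1)
save('crop2.png',out)
E
```

```text
box rim corners z80 [array([615.4, 445.6]), array([688.2, 174. ]), array([567.1, 140.1]), array([496., 411.])]
card edge top z135 [array([ 486.1, -297.2,  135. ]), array([ 481.6, -396.8,  135. ])]
card edge side z135 [array([ 485.3, -297.9,  135. ]), array([ 476.4, -391.1,  135. ])]
tri (array([ 485.62088333, -297.3071291 ,  135.16435245]), np.float64(1.0168956219792114)) (array([ 480.97933043, -399.29153908,  130.97331841]), np.float64(2.484769301995296))
block top z28 [array([ 512.3, -277.4,   28. ]), array([ 503.4, -417.3,   28. ]), array([ 457.6, -411.5,   28. ]), array([ 466.4, -271.7,   28. ])]
clip far handle side z128 [array([527.8, 366.8, 128. ]), array([538.1, 327.5, 128. ])]
clip near handle side z128 [array([507.2, 357.8, 128. ]), array([516. , 321.5, 128. ])]
top view far z128 [array([524.4, 369.8, 128. ]), array([534.2, 326.6, 128. ])]
top view near z128 [array([499.3, 360.7, 128. ]), array([518. , 318.3, 128. ])]
```

View pics/crop2.png

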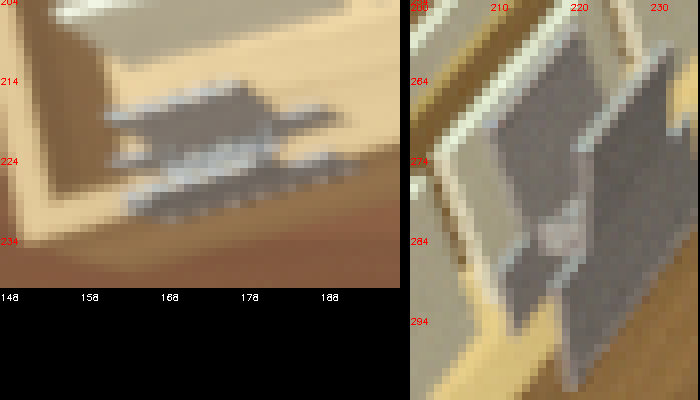

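```bash
python3 - <<'E'
from h import *
import pickle
cs=pickle.load(open('c0.pkl','rb'));T,S=cs['top'],cs['side']
yaw=.26;B=np.array([591.7,292.7]);Rb=np.array([[np.cos(yaw),np.sin(yaw)],[-np.sin(yaw),np.cos(yaw)]])
for n,a,b in(('far handle L',(161.3,219),(210,270)),('far handle R',(178.5,214.6),(221,257)),('far jaw shoulder L',(161.7,224.5),(213.5,284)),('near handle L',(165,226.8),(221,272)),('near jaw should R',(192,224.5),(234.5,270)),('near jaw should L',(163.5,229),(218,290))):
    p,e=tri(T,a,S,b);print(n,np.round(p,1),round(e,1),'box xy',np.round(Rb@(p[:2]-B),1))
for n,c in(('T',T),('S',S)):
  for x in(-74,-46):
    for y in(45,85):
      p=np.r_[Rb.T@np.array([x,y])+B,131]; print(n,x,y,np.round(proj(c,p),1))
# card model check: edge predicted from block pose vs picked
for yw,cx,cy in((-.0636,484.9,-344.5),(-.05,484.4,-346)):
  e=np.array([-np.sin(yw),np.cos(yw)])
  for s in(50,-50):
    p=np.r_[np.array([cx,cy])+s*e,135];print(np.round(proj(T,p),1),np.round(proj(S,p),1))
E
```

```text
far handle L [523.7 368.4 132.5] 0.2 box xy [-46.2  90.7]
far handle R [534.7 329.5 130.8] 1.2 box xy [-45.6  50.2]
far jaw shoulder L [513.3 375.5 109.3] 2.1 box xy [-54.5 100.2]
near handle L [505.4 359.2 130. ] 0.0 box xy [-66.3  86.5]
near jaw should R [519.2 311.2  91.2] 6.7 box xy [-65.3  36.5]
near jaw should L [504.  374.9  98.8] 1.7 box xy [-63.6 102. ]
T -74 45 [182.8 225.2]
T -74 85 [166.  229.7]
T -46 45 [180.5 214. ]
T -46 85 [163.9 218.4]
S -74 45 [235.7 258.5]
S -74 85 [225. 272.]
S -46 45 [222.9 255.4]
S -46 85 [211.7 268.6]
[443.8 231.8] [387.6 146.2]
[486.9 234.2] [403.8 135.3]
[444.5 232.3] [388.2 146.1]
[487.6 234.1] [404.  135.1]
```

Request:
jog_arm:
  series:
    - [0.05, 0.15, 0.3, 0, 0, 0.03, 0]
    - [0.15, 0.45, 0.5, 0, 0, 0.06, 0]
    - [0.25, 0.75, 0.6, 0, 0, 0.1, 0]
    - [0.3, 1, 0.6, 0, 0, 0.14, 0]

```text
clock: 0.43
eef_pos: [275.9, -374.0, 287.9]
eef_rot: [3.138, 0.0, 0.673]
wrist_force: [-0.2, 0.0, 0.1]
finger_gap: 94.4
finger_force: 0.0
```

Request:
jog_arm:
  series:
    - [0.08, 0.25, 0, 0, 0, 0.03, 0]
    - [0.16, 0.5, 0, 0, 0, 0.06, 0]
    - [0.24, 0.75, 0, 0, 0, 0.09, 0]
    - [0.33, 1, 0, 0, 0, 0.12, 0]

```text
clock: 0.77
eef_pos: [314.7, -253.8, 285.3]
eef_rot: [-3.141, 0.0, 0.86]
wrist_force: [0.3, 0.7, 0.1]
finger_gap: 93.8
finger_force: 0.0
```

Request:
jog_arm:
  series:
    - [0.08, 0.25, 0, 0, 0, 0.03, 0]
    - [0.16, 0.5, 0, 0, 0, 0.06, 0]
    - [0.24, 0.75, 0, 0, 0, 0.09, 0]
    - [0.33, 1, 0, 0, 0, 0.12, 0]

```text
clock: 1.1
eef_pos: [354.3, -133.8, 285.4]
eef_rot: [3.142, 0.0, 1.049]
wrist_force: [0.1, -0.5, 0.4]
finger_gap: 94.2
finger_force: 0.0
```

Request:
jog_arm:
  series:
    - [0.08, 0.25, 0, 0, 0, 0.03, 0]
    - [0.16, 0.5, 0, 0, 0, 0.06, 0]
    - [0.24, 0.75, 0, 0, 0, 0.09, 0]
    - [0.33, 1, 0, 0, 0, 0.12, 0]

```text
clock: 1.43
eef_pos: [393.9, -13.6, 285.4]
eef_rot: [3.142, -0.0, 1.238]
wrist_force: [0.2, -1.1, 0.2]
finger_gap: 94.4
finger_force: 0.0
```

Request:
jog_arm:
  series:
    - [0.08, 0.25, 0, 0, 0, 0.03, 0]
    - [0.16, 0.5, 0, 0, 0, 0.06, 0]
    - [0.24, 0.75, 0, 0, 0, 0.09, 0]
    - [0.33, 1, 0, 0, 0, 0.12, 0]

```text
clock: 1.77
eef_pos: [433.5, 106.4, 285.3]
eef_rot: [-3.141, 0.0, 1.426]
wrist_force: [0.3, 0.2, -0.3]
finger_gap: 93.8
finger_force: 0.0
```

Request:
jog_arm:
  series:
    - [0.08, 0.25, 0, 0, 0, 0.03, 0]
    - [0.16, 0.5, 0, 0, 0, 0.06, 0]
    - [0.24, 0.75, 0, 0, 0, 0.09, 0]
    - [0.33, 1, 0, 0, 0, 0.12, 0]

```text
clock: 2.1
eef_pos: [473.1, 226.4, 285.2]
eef_rot: [-3.141, 0.0, 1.615]
wrist_force: [1.0, 0.1, 0.5]
finger_gap: 93.5
finger_force: 0.0
```

Request:
jog_arm:
  series:
    - [0.08, 0.25, 0, 0, 0, 0.03, 0]
    - [0.16, 0.5, 0, 0, 0, 0.06, 0]
    - [0.24, 0.75, 0, 0, 0, 0.09, 0]
    - [0.33, 0.95, 0, 0, 0, 0.13, 0]
    - [0.33, 0.95, 0, 0, 0, 0.13, 0]
    - [0.33, 0.95, 0, 0, 0, 0.13, 0]

```text
clock: 2.6
eef_pos: [512.5, 339.4, 284.2]
eef_rot: [-3.14, 0.001, 1.817]
wrist_force: [-0.5, -0.3, 0.4]
finger_gap: 93.9
finger_force: 0.0
```

Request:
jog_arm:
  series:
    - [0.01, 0.02, -0.2, 0, 0, 0.009, 0.4]
    - [0.028, 0.044, -0.45, 0, 0, 0.009, 0.4]
    - [0.028, 0.044, -0.7, 0, 0, 0.009, 0.4]
    - [0.028, 0.044, -0.9, 0, 0, 0.009, 0.4]
    - [0.028, 0.044, -0.95, 0, 0, 0.009, 0.4]
    - [0.028, 0.044, -0.95, 0, 0, 0.009, 0.4]
    - [0.028, 0.044, -0.95, 0, 0, 0.009, 0.4]

```text
clock: 3.18
eef_pos: [516.5, 343.7, 173.1]
eef_rot: [3.14, -0.0, 1.83]
wrist_force: [0.4, -0.6, 0.5]
finger_gap: 56.8
finger_force: 0.0
```

```bash
python3 - <<'E'
from h import *
T,S=cam('top'),cam('side')
s=manip.read_state();p=s['eef_pos'];print(s['clock'],p,s['eef_rot'],s['finger_gap'])
def mark(c,X):
    u,v=proj(c,X);cv2.circle(c['frame'],(int(round(u)),int(round(v))),0,(255,0,0),-1)
yaw=.26;C=np.array([516,344.]);x=np.array([np.cos(yaw),np.sin(yaw)]);y=np.array([-x[1],x[0]])
for c in(T,S):
    for a in(-14.5,14.5):
        for b in(-20,20): mark(c,np.r_[C+a*x+b*y,131])
A=cv2.resize(T['frame'][180:240,140:220],None,fx=5,fy=5,interpolation=cv2.INTER_NEAREST)
Bm=cv2.resize(S['frame'][210:310,180:260],None,fx=5,fy=5,interpolation=cv2.INTER_NEAREST)
o=np.zeros((500,800,3),np.uint8);o[:300,:400]=A;o[:,400:]=Bm;save('hov.png',o)
E
```

```text
3.2833 [516.72515043 344.07840196 173.63085364] [ 3.13869519e+00 -8.12619297e-04  1.82998795e+00] 56.775375210812385
```

View pics/hov.png

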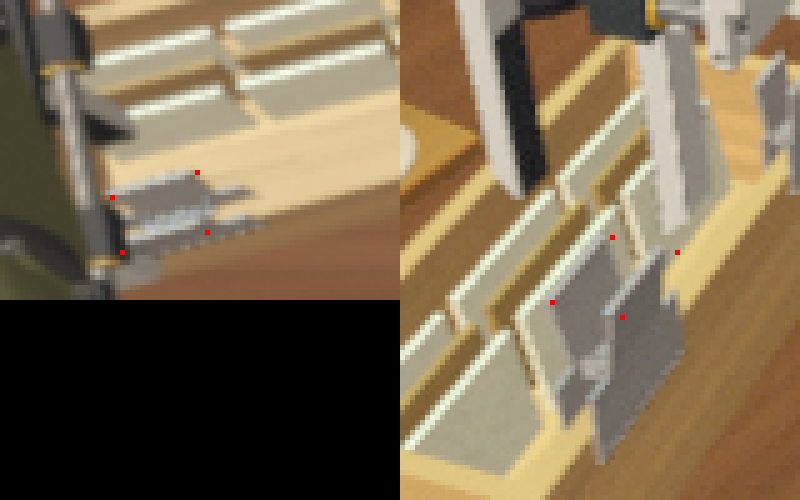

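Hover view: far handle top in side at (290,271)–(301,256), near handle top at (301,274)–(312,260) in frame pixels, so the near handle is somewhat closer in than my model predicted. I'll check the rim lines and heights before closing.

```bash
python3 - <<'E'
from h import *
import pickle
cs=pickle.load(open('c0.pkl','rb'));T,S=cs['top'],cs['side']
yaw=.26;B=np.array([591.7,292.7]);Rb=np.array([[np.cos(yaw),np.sin(yaw)],[-np.sin(yaw),np.cos(yaw)]])
f=lambda p:np.round(np.r_[Rb@(p[:2]-B),p[2]],1)
print('near rim top',[f(onz(T,u,v,80)) for u,v in((150.5,234.2),(198,221.9))])
for n,ps in(('near',((220.8,273.2),(232,260))),('far',((210.3,270.3),(221.2,256.6)))):
  for q in ps:
    for z in(128,131,134,138):
      p=onz(S,*q,z);print(n,f(p),np.round(proj(T,p),1))
# edge profiles: top view brightness down columns through clip
g=cv2.cvtColor(T['frame'],cv2.COLOR_RGB2GRAY)
for u in(168,172,176): print(u,g[210:236,u].tolist())
# side-view edges of near wall rim away from clips: profile
g=cv2.cvtColor(S['frame'],cv2.COLOR_RGB2GRAY);
for x in(-70,-60,-50):
  for y in(20,118): print('rim proj',x,y,np.round(proj(S,np.r_[Rb.T@np.array([x,y])+B,80]),1),np.round(proj(T,np.r_[Rb.T@np.array([x,y])+B,80]),1))
for y in (20,118):
  P=[np.r_[Rb.T@np.array([x,y])+B,80] for x in np.arange(-80,-40,1.)]
  for n,c in(('T',T),('S',S)):
    uv=np.array([proj(c,p) for p in P],np.float32)
    m=cv2.remap(c['frame'],uv[None,:,0].copy(),uv[None,:,1].copy(),cv2.INTER_LINEAR)[0]
    print(n,y,m[:,2].tolist())
E
```

```text
near rim top [array([-62.5, 142.8,  80. ]), array([-63.4,  22.7,  80. ])]
near [-66.3  87.6 128. ] [164.9 227. ]
near [-68.4  90.3 131. ] [163.4 228. ]
near [-70.5  93.1 134. ] [161.8 229. ]
near [-73.3  96.8 138. ] [159.8 230.3]
near [-67.4  48.3 128. ] [181.3 223.1]
near [-69.5  51.3 131. ] [179.8 224.1]
near [-71.6  54.3 134. ] [178.2 225.1]
near [-74.3  58.3 138. ] [176.2 226.4]
far [-43.8  87.1 128. ] [163.4 217.9]
far [-46.   89.8 131. ] [161.9 218.9]
far [-48.2  92.6 134. ] [160.4 219.9]
far [-51.2  96.3 138. ] [158.3 221.2]
far [-42.6  46.2 128. ] [180.2 213. ]
far [-44.9  49.2 131. ] [178.7 214. ]
far [-47.1  52.3 134. ] [177.1 215. ]
far [-50.1  56.3 138. ] [175.  216.3]
168 [172, 193, 210, 212, 211, 211, 202, 175, 124, 117, 117, 119, 124, 125, 138, 162, 180, 184, 114, 101, 109, 121, 119, 121, 120, 117]
172 [196, 209, 210, 210, 212, 207, 174, 123, 116, 118, 117, 117, 133, 168, 166, 182, 184, 114, 101, 107, 115, 112, 120, 120, 116, 110]
176 [210, 209, 209, 209, 197, 161, 121, 116, 118, 117, 117, 135, 173, 170, 183, 182, 114, 103, 110, 122, 119, 121, 120, 116, 109, 99]
rim pr
[... 295 characters left out ...]
76, 77, 76, 75, 75, 74, 73, 74, 74, 79, 90, 101, 116, 132, 146, 149, 152, 154, 154, 155, 155, 154, 154, 154, 155, 155, 154, 153, 153, 152, 152, 152, 151]
S 20 [65, 65, 64, 63, 61, 60, 58, 56, 57, 60, 61, 60, 60, 59, 58, 59, 60, 64, 72, 84, 99, 112, 118, 123, 124, 124, 124, 128, 133, 140, 146, 142, 136, 127, 114, 104, 95, 85, 85, 85]
T 118 [64, 64, 66, 68, 71, 73, 75, 76, 77, 78, 77, 76, 75, 74, 74, 77, 80, 94, 112, 131, 139, 145, 149, 151, 152, 150, 147, 141, 124, 107, 94, 82, 72, 70, 69, 68, 68, 68, 68, 68]
S 118 [63, 62, 61, 61, 61, 61, 60, 60, 60, 61, 60, 60, 58, 57, 58, 58, 58, 57, 70, 87, 101, 113, 120, 123, 123, 123, 123, 123, 123, 124, 124, 127, 129, 131, 135, 136, 136, 136, 134, 132]
```

The rim edges put the wall's middle plane about 4 mm further in than the corner picks did. Centring the grasp on the clip gives (519, 345).

Request:
jog_arm:
  series:
    - [0.023, 0.011, -0.1, 0, 0, 0, 0.4]
    - [0.023, 0.011, -0.25, 0, 0, 0, 0.4]
    - [0.023, 0.011, -0.4, 0, 0, 0, 0.4]
    - [0.023, 0.011, -0.5, 0, 0, 0, 0.4]
    - [0.023, 0.011, -0.5, 0, 0, 0, 0.4]
    - [0.023, 0.011, -0.5, 0, 0, 0, 0.4]
    - [0.023, 0.011, -0.5, 0, 0, 0, 0.4]
    - [0.023, 0.011, -0.5, 0, 0, 0, 0.4]
  grip_force: 20

```text
clock: 3.95
eef_pos: [519.3, 345.6, 112.7]
eef_rot: [3.14, -0.001, 1.831]
wrist_force: [0.3, -0.2, 0.9]
finger_gap: 56.4
finger_force: 0.0
```

```bash
python3 - <<'E'
from h import *
T,S=cam('top'),cam('side')
s=manip.read_state();print(s['clock'],s['eef_pos'],s['eef_rot'],s['finger_gap'],s['wrist_force'])
A=cv2.resize(T['frame'][180:240,140:220],None,fx=5,fy=5,interpolation=cv2.INTER_CUBIC)
Bm=cv2.resize(S['frame'][210:310,180:260],None,fx=5,fy=5,interpolation=cv2.INTER_CUBIC)
o=np.zeros((500,800,3),np.uint8);o[:300,:400]=A;o[:,400:]=Bm;save('pre.png',o)
E
```

```text
4.05 [519.15710507 345.51030343 112.37426407] [ 3.14023463e+00 -3.69721029e-04  1.83056326e+00] 56.588403599809034 [ 0.54782882 -0.75896805 -0.25198143]
```

View pics/pre.png

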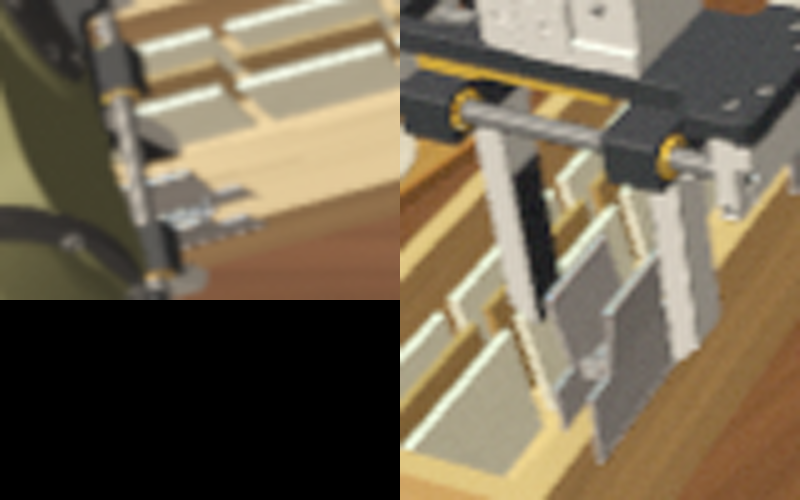

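The fingers straddle both handles evenly: the far finger is behind (530,310) and the near finger in front of (690,340) in the crop. Now I'll squeeze.

Request:
jog_arm:
  series:
    - [0, 0, 0, 0, 0, 0, 0.55]
    - [0, 0, 0, 0, 0, 0, 0.65]
    - [0, 0, 0, 0, 0, 0, 0.75]
    - [0, 0, 0, 0, 0, 0, 0.85]
    - [0, 0, 0, 0, 0, 0, 1]
    - [0, 0, 0, 0, 0, 0, 1]
    - [0, 0, 0, 0, 0, 0, 1]
    - [0, 0, 0, 0, 0, 0, 1]
  grip_force: 20

```text
clock: 4.72
eef_pos: [518.8, 345.3, 111.4]
eef_rot: [-3.141, 0.0, 1.831]
wrist_force: [0.4, 0.1, -0.6]
finger_gap: 15.6
finger_force: 20.0
```

Request:
jog_arm:
  series:
    - [0, 0, 0, 0, 0, 0, 1]
    - [0, 0, 0, 0, 0, 0, 1]
    - [0, 0, 0, 0, 0, 0, 1]
    - [0, 0, 0, 0, 0, 0, 1]

```text
clock: 5.05
eef_pos: [518.8, 345.3, 111.4]
eef_rot: [-3.142, 0.0, 1.831]
wrist_force: [0.0, -0.3, -0.1]
finger_gap: 15.8
finger_force: 20.0
```

```bash
python3 - <<'E'
from h import *
T,S=cam('top'),cam('side')
s=manip.read_state();print(s['clock'],s['eef_pos'],s['eef_rot'],s['finger_gap'],s['finger_force'],s['wrist_force'])
A=cv2.resize(T['frame'][180:240,140:220],None,fx=5,fy=5,interpolation=cv2.INTER_CUBIC)
Bm=cv2.resize(S['frame'][210:310,180:260],None,fx=5,fy=5,interpolation=cv2.INTER_CUBIC)
o=np.zeros((500,800,3),np.uint8);o[:300,:400]=A;o[:,400:]=Bm;save('grip.png',o)
E
```

```text
5.15 [518.84664414 345.31593929 111.43728613] [-3.14156010e+00 -1.58272572e-05  1.83053281e+00] 15.792434725988263 19.98093232512474 [ 0.39045953  0.22291934 -0.51974131]
```

View pics/grip.png

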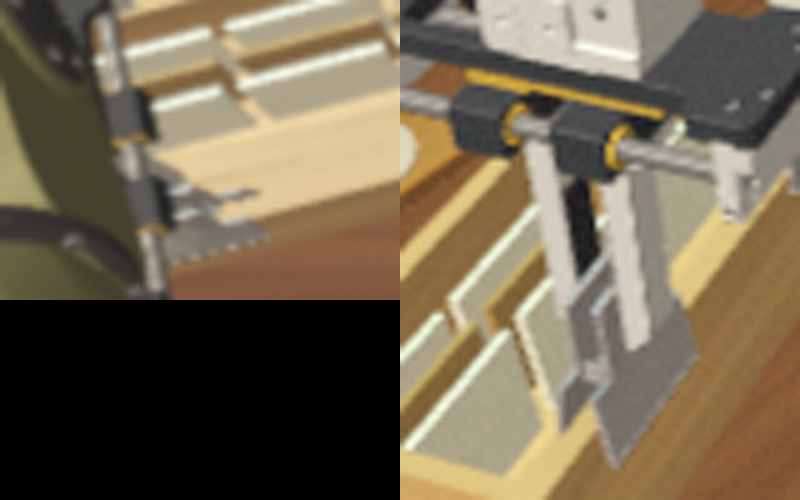

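Gap is 15.8 mm at 20 N, so the clip is fully squeezed: the handles are upright and the jaws clear of the wall. Lifting straight up.

Request:
jog_arm:
  series:
    - [0, 0, 0.05, 0, 0, 0, 1]
    - [0, 0, 0.15, 0, 0, 0, 1]
    - [0, 0, 0.3, 0, 0, 0, 1]
    - [0, 0, 0.45, 0, 0, 0, 1]
    - [0, 0, 0.6, 0, 0, 0, 1]
    - [0, 0, 0.75, 0, 0, 0, 1]
    - [0, 0, 0.9, 0, 0, 0, 1]
    - [0, 0, 1, 0, 0, 0, 1]

```text
clock: 5.82
eef_pos: [519.1, 345.5, 234.7]
eef_rot: [3.139, -0.001, 1.83]
wrist_force: [0.5, -0.7, 0.3]
finger_gap: 15.7
finger_force: 20.0
```

Request:
jog_arm:
  series:
    - [-0.05, -0.05, 0.1, 0, 0, 0, 1]
    - [-0.1, -0.15, 0.2, 0, 0, 0, 1]
    - [-0.2, -0.3, 0.3, 0, 0, 0, 1]
    - [-0.3, -0.45, 0.4, 0, 0, 0, 1]
    - [-0.4, -0.65, 0.45, 0, 0, -0.01, 1]
    - [-0.5, -0.85, 0.45, 0, 0, -0.02, 1]
    - [-0.55, -1, 0.45, 0, 0, -0.03, 1]

```text
clock: 6.4
eef_pos: [451.8, 224.0, 286.7]
eef_rot: [3.14, -0.0, 1.783]
wrist_force: [0.2, 0.5, -1.0]
finger_gap: 15.3
finger_force: 20.0
```

Request:
jog_arm:
  series:
    - [-0.04, -0.2, 0, 0, 0, -0.01, 1]
    - [-0.08, -0.4, 0, 0, 0, -0.02, 1]
    - [-0.12, -0.6, 0, 0, 0, -0.03, 1]
    - [-0.16, -0.8, 0, 0, 0, -0.035, 1]
    - [-0.2, -1, 0, 0, 0, -0.04, 1]

```text
clock: 6.82
eef_pos: [428.3, 104.3, 286.2]
eef_rot: [3.141, 0.0, 1.72]
wrist_force: [1.7, -0.7, -0.6]
finger_gap: 15.2
finger_force: 20.0
```

Request:
jog_arm:
  series:
    - [0, -0.2, 0, 0, 0, -0.01, 1]
    - [0, -0.4, 0, 0, 0, -0.02, 1]
    - [0, -0.6, 0, 0, 0, -0.03, 1]
    - [0, -0.8, 0, 0, 0, -0.035, 1]
    - [0, -1, 0, 0, 0, -0.04, 1]

```text
clock: 7.23
eef_pos: [428.6, -15.8, 286.2]
eef_rot: [3.141, 0.0, 1.657]
wrist_force: [0.5, -0.4, -1.0]
finger_gap: 15.3
finger_force: 20.0
```

Request:
jog_arm:
  series:
    - [0, -0.2, 0, 0, 0, -0.01, 1]
    - [0, -0.4, 0, 0, 0, -0.02, 1]
    - [0, -0.6, 0, 0, 0, -0.03, 1]
    - [0, -0.8, 0, 0, 0, -0.035, 1]
    - [0, -1, 0, 0, 0, -0.04, 1]

```text
clock: 7.65
eef_pos: [428.6, -135.9, 286.2]
eef_rot: [3.141, 0.0, 1.594]
wrist_force: [-0.2, 0.1, -0.6]
finger_gap: 15.6
finger_force: 20.0
```

Request:
jog_arm:
  series:
    - [0.05, -0.2, 0, 0, 0, -0.01, 1]
    - [0.1, -0.4, 0, 0, 0, -0.02, 1]
    - [0.15, -0.6, 0, 0, 0, -0.03, 1]
    - [0.2, -0.8, 0, 0, 0, -0.035, 1]
    - [0.25, -1, 0, 0, 0, -0.04, 1]

```text
clock: 8.07
eef_pos: [458.9, -255.9, 286.2]
eef_rot: [3.141, 0.0, 1.532]
wrist_force: [-0.3, 0.4, -0.6]
finger_gap: 15.6
finger_force: 20.0
```

```bash
python3 - <<'E'
from h import *
s=manip.read_state();print(s['clock'],s['eef_pos'],s['eef_rot'],s['finger_gap'],s['finger_force'],s['wrist_force'])
E
```

```text
8.0667 [ 458.91000526 -255.8996779   286.17464725] [3.14095327e+00 3.20012618e-04 1.53152928e+00] 15.597188381035377 19.98135857284069 [-0.32655926  0.39056823 -0.56101331]
```

Request:
jog_arm:
  series:
    - [0.05, -0.2, 0, 0, 0, 0, 1]
    - [0.1, -0.4, 0, 0, 0, -0.007, 1]
    - [0.16, -0.6, -0.1, 0, 0, -0.007, 1]
    - [0.2, -0.72, -0.25, 0, 0, -0.007, 1]
    - [0.214, -0.763, -0.4, 0, 0, -0.007, 1]
    - [0.214, -0.763, -0.5, 0, 0, -0.007, 1]
    - [0.214, -0.763, -0.5, 0, 0, -0.007, 1]
    - [0.214, -0.763, -0.5, 0, 0, -0.007, 1]

```text
clock: 8.73
eef_pos: [484.5, -345.8, 226.0]
eef_rot: [-3.141, -0.0, 1.521]
wrist_force: [0.0, 0.4, -0.6]
finger_gap: 15.7
finger_force: 20.0
```

Request:
jog_arm:
  series:
    - [0, 0, 0, 0, 0, 0, 1]
    - [0, 0, 0, 0, 0, 0, 1]
    - [0, 0, 0, 0, 0, 0, 1]
    - [0, 0, 0, 0, 0, 0, 1]

```text
clock: 9.07
eef_pos: [484.7, -346.1, 226.2]
eef_rot: [3.141, 0.001, 1.521]
wrist_force: [0.4, 0.5, -0.3]
finger_gap: 15.5
finger_force: 20.0
```

```bash
python3 - <<'E'
from h import *
import pickle
T,S=cam('top'),cam('side')
s=manip.read_state();print(s['clock'],s['eef_pos'],s['eef_rot'],s['finger_gap'],s['finger_force'],s['wrist_force'])
pickle.dump(dict(top=T,side=S),open('c1.pkl','wb'))
A=cv2.resize(T['frame'][180:260,410:510],None,fx=4,fy=4,interpolation=cv2.INTER_CUBIC)
Bm=cv2.resize(S['frame'][90:190,350:450],None,fx=4,fy=4,interpolation=cv2.INTER_CUBIC)
o=np.zeros((400,800,3),np.uint8);o[:320,:400]=A;o[:,400:]=Bm;save('card.png',o)
E
```

```text
9.1667 [ 484.59653636 -346.18150388  225.84613271] [3.14114122e+00 3.07445745e-04 1.52119240e+00] 15.444957396618205 19.981029108166695 [ 0.08275015  0.11878851 -0.40176804]
```

View pics/card.png

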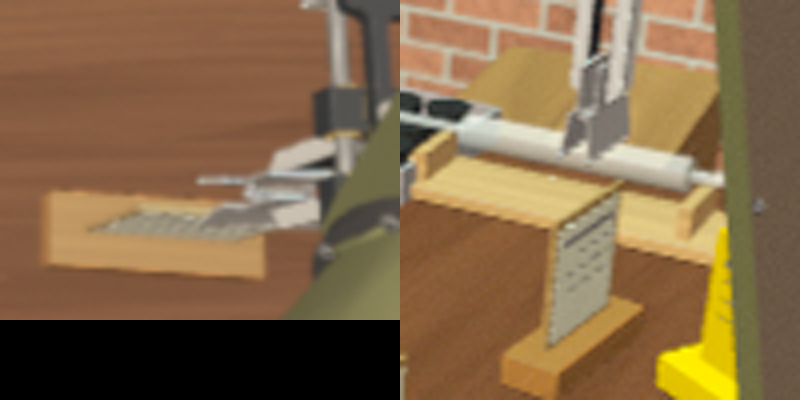

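The clip hangs open above the card. In the side frame the near-jaw lip runs (397,130)–(406,121) and the far jaw's lower-left corner is at (391,127); the card edge is at (389,145.5)–(405.5,136). Next I'll check the clip's offset in the hand and refine the card's position.

```bash
python3 - <<'E'
from h import *
import pickle
from scipy.optimize import least_squares
cs=pickle.load(open('c1.pkl','rb'));T,S=cs['top'],cs['side']
yaw=-.0496;x=np.array([np.cos(yaw),np.sin(yaw)]);y=np.array([-x[1],x[0]]);P=np.array([484.6,-346.2])
for a in(-11,11):
  for b in(32,-32):
    print('lip pred',a,b,np.round(proj(S,np.r_[P+a*x+b*y,179.4]),1),np.round(proj(T,np.r_[P+a*x+b*y,179.4]),1))
for z in(175,179.4,183):
  print('near lip at z',z,[np.round([ (onz(S,*q,z)[:2]-P)@x,(onz(S,*q,z)[:2]-P)@y],1) for q in((396.75,130),(406.3,121.3),(391.25,127.5))])
# card mask: bright-ish low-saturation face in the first pictures, corners of face
cs0=pickle.load(open('c0.pkl','rb'))
for n,(u0,v0,u1,v1) in dict(top=(425,226,492,245),side=(383,132,410,180)).items():
  f=cs0[n]['frame'][v0:v1,u0:u1];h=cv2.cvtColor(f,cv2.COLOR_RGB2HSV)
  m=((h[...,1]<85)&(h[...,2]>80)).astype(np.uint8)
  k=max(cv2.findContours(m,0,1)[0],key=cv2.contourArea)
  q=cv2.approxPolyDP(k,2.5,True)[:,0]+[u0,v0];print(n,q.tolist(),cv2.contourArea(k))
# side profile across the card's top edge: sample card coords at z=135
for s in(35,0,-35):
  A=np.array([484.5,-346.3]);Q=[np.r_[A+a*x+s*y,135] for a in np.arange(-14,15,1.)]
  for n in('top','side'):
    uv=np.array([proj(cs0[n],p) for p in Q],np.float32)
    print(n,s,cv2.remap(cs0[n]['frame'],uv[None,:,0].copy(),uv[None,:,1].copy(),1)[0][:,2].tolist())
E
```

```text
lip pred -11 32 [395.9 130.7] [459.9 234.9]
lip pred -11 -32 [406.1 124. ] [489.1 236.1]
lip pred 11 32 [389.1 129. ] [459.5 225. ]
lip pred 11 -32 [399.4 122.4] [488.5 226.2]
near lip at z 175 [array([-5.6, 16. ]), array([  3.1, -62.7]), array([16.5,  8.2])]
near lip at z 179.4 [array([-10.3,  25.8]), array([ -1.6, -52.1]), array([11.6, 18.1])]
near lip at z 183 [array([-14.1,  33.8]), array([ -5.5, -43.5]), array([ 7.6, 26.2])]
top [[435, 237], [469, 239], [481, 235], [444, 233]] 179.5
side [[404, 139], [389, 148], [387, 175], [401, 165]] 350.5
top 35 [114, 120, 123, 124, 125, 125, 125, 125, 125, 124, 123, 119, 113, 108, 115, 121, 120, 118, 113, 106, 99, 89, 79, 74, 70, 68, 67, 66, 65]
side 35 [126, 124, 122, 119, 114, 105, 96, 87, 83, 81, 78, 76, 77, 81, 87, 92, 99, 107, 116, 122, 127, 128, 129, 130, 127, 125, 123, 124, 125]
top 0 [118, 123, 127, 130, 131, 132, 131, 129, 125, 121, 118, 118, 118, 120, 122, 120, 118, 113, 106, 99, 89, 80, 74, 69, 66, 65, 65, 65, 65]
side 0 [125, 123, 120, 113, 103, 94, 84, 76, 71, 68, 69, 71, 75, 82, 89, 96, 102, 108, 112, 116, 118, 120, 122, 122, 122, 122, 122, 122, 122]
top -35 [60, 61, 61, 62, 63, 65, 67, 74, 85, 94, 101, 108, 113, 119, 120, 116, 110, 96, 84, 76, 69, 65, 64, 63, 63, 63, 63, 64, 64]
side -35 [92, 86, 79, 75, 71, 69, 67, 65, 65, 65, 69, 75, 79, 82, 83, 83, 83, 83, 82, 82, 81, 84, 88, 91, 92, 92, 92, 90, 88]
```

```bash
python3 - <<'E'
from h import *
import pickle
c1=pickle.load(open('c1.pkl','rb'));c0=pickle.load(open('c0.pkl','rb'))
d={n:np.abs(c1[n]['frame'].astype(int)-c0[n]['frame']).sum(2) for n in c1}
print('side rows 118-134, cols 386-412')
for v in range(116,134): print(v,' '.join('%3d'%k for k in d['side'][v,386:412]))
print('top rows 220-242 cols 455-482')
for v in range(220,242): print(v,' '.join('%3d'%k for k in d['top'][v,455:482]))
yaw=-.0496;x=np.array([np.cos(yaw),np.sin(yaw)]);y=np.array([-x[1],x[0]]);P=np.array([484.6,-346.2])
for a,b,z in((5,32,209),(-5,32,209),(11,32,179),(-11,32,179),(11,-32,179),(-11,-32,179)): print(a,b,z,[np.round(proj(c1[n],np.r_[P+a*x+b*y,z]),1) for n in('top','side')])
E
```

```text
side rows 118-134, cols 386-412
116  18  20  18   9   7  16   9  45  61 123 133 119  96 111 149 139 136 133 124 131 112  45  12  17  15  14
117  15  10   9   9   8  11  23  66  86  92 106  96  83 123 141 138 131 130 127 130 113  39  10  13   7   9
118   3  10   4  12   4  51  77 116 113  83 124 128  91 126 133 131 131 129 128 128 112  41   6   8   6   8
119  13  13  19   9  15  35  98 148 119  88  84 103 137 140 134 129 133 127 132 126 127  55   8   7  13  14
120   6  13   5   9  11  40 112 149 157 132 108 118 133 133 129 131 127 133 128 129 123  52  10   5  10  11
121   4  13   5  12  12  56 135 149 144 152 124 118 132 131 132 127 129 123 128 127 126  59   8  11  10  14
122  10   7   9  17  21  61 139 152 150 150 127 116 128 131 126 132 128 124 124 125 122  56  11  10   8  12
123  10  12  14  13  10 133 263 212 211 184 122 108 128 126 127 131 126 127 125 119 109  49   8  16  10  13
124  15  11  10   6  58 263 355 354 338 293 200 164 165 155 126 123 123 123 115  95  74  18  14  20  12  14
125  14  13  12   2 107 323 365 358 272 151 143 224 300 297 272 244 195 115  73  57  32  18   8 
[... 3014 characters left out ...]
  0   3   1   2   3
239   1   1   5   3   2   3   3   3   0   0   0   1   1   0   0   3   3   3   5   1   2   1   1   2   0   2   0
240   0   4   1   1   2   1   2   0   1   3   1   0   1   2   0   0   2   2   0   1   1   3   0   4   3   0   2
241   3   1   0   1   2   0   0   0   1   0   1   2   3   3   2   1   2   3   0   1   4   1   1   2   2   3   2
5 32 209 [array([465. , 225.7]), array([391.9, 119.8])]
-5 32 209 [array([465.2, 230.3]), array([395. , 120.5])]
11 32 179 [array([459.5, 225. ]), array([389.1, 129.1])]
-11 32 179 [array([459.9, 234.9]), array([395.9, 130.9])]
11 -32 179 [array([488.5, 226.2]), array([399.4, 122.5])]
-11 -32 179 [array([489. , 236.1]), array([406.1, 124.1])]
```

```bash
python3 - <<'E'
from h import *
import pickle
c0=pickle.load(open('c0.pkl','rb'));f=c0['top']['frame']
for u in range(444,490,5):
  print(u,[tuple(int(k) for k in f[v,u]) for v in range(228,240)])
f=c0['side']['frame']
print('side row scans')
for u in(390,394,398,402): print(u,[tuple(int(k) for k in f[v,u]) for v in range(134,152)])
# block line fits in top: R-channel transition table/block
g=c0['top']['frame'][...,0].astype(float)
def edge(us,v0,v1,s):
  r=[]
  for u in us:
    d=np.diff(g[v0:v1,u])*s; d[d<0]=0; r.append((d*(np.arange(v0,v1-1)+.5)).sum()/d.sum())
  k=np.polyfit(us,r,1); return k,np.std(r-np.polyval(k,us))
T=c0['top']
for n,us,v0,v1,s in(('near',range(426,473,3),242,254,-1),('farL',range(425,443,2),223,231,1)):
  k,sd=edge(list(us),v0,v1,s);p=[onz(T,u,np.polyval(k,u),28 if n!='near' else 14) for u in(425,472)];d=p[0]-p[1]
  print(n,k,round(sd,2),np.round(p,1).tolist(),'yaw',np.arctan2(-d[0],d[1]))
E
```

```text
444 [(162, 115, 76), (199, 151, 96), (191, 151, 99), (186, 153, 103), (170, 140, 95), (143, 124, 96), (156, 146, 123), (158, 148, 126), (156, 147, 124), (160, 149, 126), (168, 149, 120), (188, 150, 99)]
449 [(149, 103, 70), (175, 129, 82), (190, 154, 102), (196, 169, 119), (192, 172, 127), (168, 158, 131), (151, 142, 123), (155, 146, 124), (152, 143, 123), (164, 154, 132), (166, 150, 122), (182, 149, 103)]
454 [(139, 95, 65), (154, 111, 72), (186, 147, 97), (193, 163, 112), (194, 173, 126), (176, 163, 130), (149, 139, 118), (150, 141, 121), (162, 152, 132), (160, 150, 129), (161, 148, 122), (173, 146, 107)]
459 [(138, 95, 66), (153, 109, 72), (188, 143, 92), (192, 157, 105), (200, 176, 125), (182, 160, 117), (157, 145, 119), (155, 146, 128), (164, 155, 135), (153, 144, 123), (157, 147, 123), (164, 144, 113)]
464 [(136, 94, 65), (145, 101, 67), (173, 127, 81), (188, 152, 101), (197, 171, 119), (194, 174, 129), (170, 160, 133), (150, 141, 123), (157, 147, 128), (155, 146, 125), (156, 146, 125), (165, 148, 121)]
469 [(135, 93, 65), (133, 92, 62), (149, 108, 69), (182, 145, 95), (192, 16
[... 1657 characters left out ...]
69), (166, 159, 126), (162, 154, 128), (159, 152, 126), (143, 136, 117), (94, 86, 79), (131, 123, 105), (159, 152, 127), (156, 150, 128), (130, 125, 106), (159, 153, 126)]
402 [(127, 98, 71), (135, 92, 54), (164, 131, 73), (173, 148, 87), (119, 92, 54), (137, 117, 87), (166, 161, 135), (158, 151, 127), (147, 139, 118), (116, 111, 97), (115, 109, 96), (159, 150, 125), (159, 152, 128), (160, 153, 132), (144, 138, 117), (160, 152, 127), (154, 145, 117), (149, 138, 113)]
near [5.82378300e-02 2.21118757e+02] 0.17 [[466.6, -284.9, 14.0], [458.5, -408.4, 14.0]] yaw -0.06566296232682121
farL [5.18016308e-02 2.05133487e+02] 0.22 [[514.6, -284.1, 28.0], [507.2, -407.2, 28.0]] yaw -0.059902773146422984
```

Line fits of the card edge and block give yaw ≈ −0.063 and an edge centre at about (485.5, −346). That needs a small correction, then a slow straight descent.

Request:
jog_arm:
  series:
    - [0.008, -0.006, 0, 0, 0, -0.0085, 1]
    - [0.008, -0.006, -0.05, 0, 0, -0.0085, 1]
    - [0.008, -0.006, -0.12, 0, 0, -0.0085, 1]
    - [0.008, -0.006, -0.2, 0, 0, -0.0085, 1]
    - [0.008, -0.006, -0.28, 0, 0, -0.0085, 1]
    - [0.008, -0.006, -0.35, 0, 0, -0.0085, 1]
    - [0.008, -0.006, -0.35, 0, 0, -0.0085, 1]
    - [0.008, -0.006, -0.35, 0, 0, -0.0085, 1]

```text
clock: 9.83
eef_pos: [485.3, -346.9, 182.8]
eef_rot: [-3.141, -0.001, 1.508]
wrist_force: [-0.6, -0.4, 0.3]
finger_gap: 15.8
finger_force: 20.0
```

Request:
jog_arm:
  series:
    - [0, 0, -0.02, 0, 0, 0, 1]
    - [0, 0, -0.06, 0, 0, 0, 1]
    - [0, 0, -0.1, 0, 0, 0, 1]
    - [0, 0, -0.14, 0, 0, 0, 1]
    - [0, 0, -0.16, 0, 0, 0, 1]
    - [0, 0, -0.16, 0, 0, 0, 1]
    - [0, 0, -0.16, 0, 0, 0, 1]
    - [0, 0, -0.16, 0, 0, 0, 1]

```text
clock: 10.5
eef_pos: [485.6, -347.0, 164.4]
eef_rot: [3.141, 0.0, 1.508]
wrist_force: [0.5, 0.6, -1.0]
finger_gap: 15.3
finger_force: 20.0
```

```bash
python3 - <<'E'
from h import *
import pickle
T,S=cam('top'),cam('side')
s=manip.read_state();print(s['clock'],s['eef_pos'],s['eef_rot'],s['finger_gap'],s['finger_force'],s['wrist_force'])
pickle.dump(dict(top=T,side=S),open('c2.pkl','wb'))
c1=pickle.load(open('c1.pkl','rb'))
d=np.abs(S['frame'].astype(int)-c1['side']['frame']).sum(2)
print('block/card lower change',d[160:185,375:410].mean(), np.abs(T['frame'].astype(int)-c1['top']['frame']).sum(2)[238:252,420:440].mean())
A=cv2.resize(T['frame'][205:255,420:490],None,fx=5,fy=5,interpolation=cv2.INTER_CUBIC)
Bm=cv2.resize(S['frame'][110:185,370:420],None,fx=8,fy=8,interpolation=cv2.INTER_CUBIC)
o=np.zeros((600,760,3),np.uint8);o[:250,:350]=A;o[:,360:]=Bm;save('fin.png',o)
E
```

```text
10.6 [ 485.56888028 -347.03782976  164.49845256] [3.14123851e+00 2.46099922e-04 1.50772083e+00] 15.593298351572814 19.981017149984837 [-0.48412537 -0.32827824 -0.49932788]
block/card lower change 5.901714285714286 1.1785714285714286
```

View pics/fin.png

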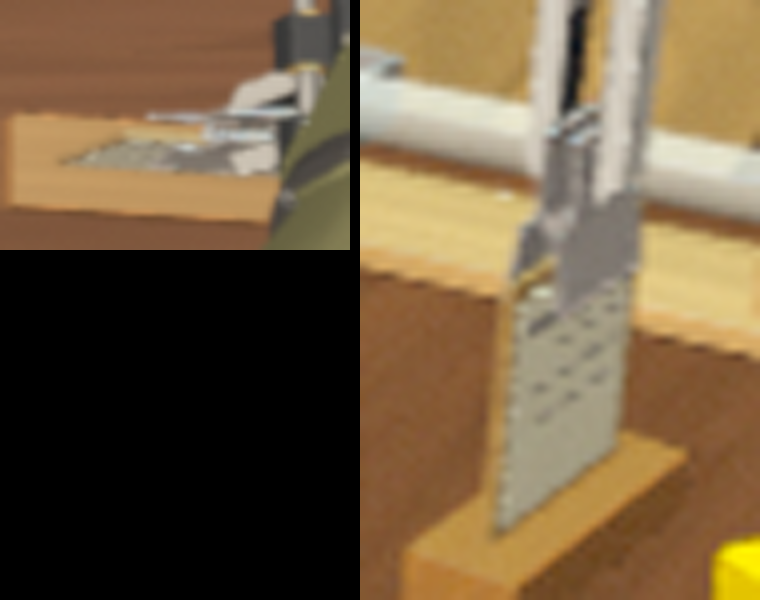

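The clip straddles the card's top edge and the card and block have not moved (lip corners at (395,149) and (404.5,143.5) in side, card's front-left corner at (389.6,146)). One last numeric check of centring and depth.

```bash
python3 - <<'E'
from h import *
import pickle
c=pickle.load(open('c2.pkl','rb'));c1=pickle.load(open('c1.pkl','rb'));S,T=c['side'],c['top']
d=np.abs(S['frame'].astype(int)-c1['side']['frame']).sum(2)
for v in range(136,153): print(v,' '.join('%3d'%k for k in d[v,386:410]))
yaw=-.063;x=np.array([np.cos(yaw),np.sin(yaw)]);y=np.array([-x[1],x[0]]);P=np.array([485.5,-347.])
J=lambda a,b,z:np.round(proj(S,np.r_[P+a*x+b*y,z]),1)
print('lip',J(-11,32,118),J(-11,-32,118),'far',J(11,32,118),'card',J(-2,50,135),J(-2,-50,135),J(2,50,135))
print('sens a,b,z',J(10,0,120)-J(0,0,120),J(0,10,120)-J(0,0,120),J(0,0,130)-J(0,0,120))
E
```

```text
136   1   2   0   5   5  36  98 135 126 105 104 137 147 119  83  84  89  94  54  40   7   8   6  10
137   1   4   5   3  29  81 127 109 109 107 114 172 174 146 133 125 106  61  63  32   4  13   6   7
138   3   3   2  33 112 190 162 109 103 114 140 186 171 134 108  67  92  45  43  17   1   7   4   5
139   5   6   3  43 140 245 212 143 114 129 186 162 124  90  61  74  39  44  33  23   2   5   2   6
140   3   7  13  74 231 255 251 193 144 149 133 106  63  99  42  91 117  89  58  22   5   3   0   4
141   6   4  22  87 233 261 248 182 128 118  88  70  56  34  50  82  90  76  48  22   4   3   8   4
142   3   5  32 111 251 239 181  57  51  73  92  44  95 124  96  81  52  30  56  33   3   0   5   8
143   1   0  41 149 223 170  57  22  81  72  43  53  93  83  75  37  29  59  31  19   1   4   3   5
144   5  10  74 154  56   1   8  24  24  71 112  85  85  39  53  96  46  20  23   2   1   1   2   2
145   3  11  36  40   4   6   4   0  19  74  94  84  55  46 103  48  32   8   6   3   2   2   5   3
146   4  14  16   8   2   2   2   5  13  54  70   7 104  71  17  53   8   4   8   2   3   5   0   2
147   3  25  30   6   1   2   3  13  11  19  51  96  62  13   2   2   3   6   2   4   5   2   2   0
148   6   7  13   3   5   5   1  31  75  94  82  12  40   8   1   5   2   2   3   5   1   3   4   5
149   5   0  10   6   3   5   6   5  53  58  28  41   9   6   3   2   1   1   5   1   6   2   5   5
150   9  15  13   4   0   5   3   8  14  11   3   2   2   9   3   3   2  11   1   4   8   5   3   5
151   1   5   9   9   3   1   4   7   4   3   2   4   8   0   3   3   5  10   5   2   3   5   9   1
152   3   5   3   4   3   4   3   2   9   5   3   1   7   7   2   2   5   3  15  15   5  12  10  10
lip [393.7 150. ] [403.9 142.8] far [387.1 148.1] card [388.4 146. ] [404.6 135.1] [387.2 145.7]
sens a,b,z [-3.  -0.8] [-1.6  1.1] [ 0.3 -3. ]
```

```bash
python3 -c "
from cell import manip
print(manip.sign_off())"
```

```text
the job is handed in; nothing more can be done
None
```

I handed the job in with the wide clip held squeezed fully open around the middle of the taller card's top edge, jaws about 15–17 mm down; the camera and force readings showed no contact with the card and no sign that it had moved, and I got no verdict back.

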